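File a headstock template in the lever arch file

TASK

Lift the lever of the lever arch file on the bench until the two arches spring open, then file the loose wooden headstock template: lower it over the two upright posts, one post through each of its two holes with its headstock end (away from the crosspiece with the holes) pointing away from the lever, until it lies flat on the board. Then press the lever down until it is fully home and the arches are shut over the posts, and let go. Never push or pull on the file with more than 25 N, neither with the gripper (lever at its stop included) nor with the template, and leave the other things where they lie.

Things in the scene. Friction and masses are not known exactly. Their poses are not given: they have to be found in the camera images.
- file: Lever arch file: brown wooden board 270 x 170 x 8 mm, fixed on the bench, with a steel mechanism. Origin: centre of the board's underside; x from the lever's end to the free end, y across, z up. NOT EXACT: the whole mechanism (hinge, lever, posts, arches) is riveted up to 15 mm to either side along y and packed up 0 to 12 mm in z from its drawn place, unknown and different in every file; x is true.
- file_hinge (a point): Drawn (nominal) middle of the lever's hinge line, which runs along y; a point of the board, at (-30, 0, 30) mm in its frame, same axes. The lever is a flat bar 12 mm wide reaching toward -x; 75 mm from the hinge it ends in a dark round cross bar, 10 mm thick, 28 mm long (along y), free below and at both ends. Two steel arches swing on the same line.
- file_posts (a point): Drawn (nominal) point half-way between the two upright posts, on the board's top, at (10, 0, 8) mm in the file's frame, same axes. Posts at y +40 and -40 mm of it, 6 mm thick, with 3 mm thick tips, tops 50 mm above it (plus packing). Shut, the arches reach from the hinge line over to the post tops (63 mm above the board plus packing); open, they stand back over the hinge line, clear of the posts.
- lever (a joint): Lever angle, rad: 0 = flat, home, arches shut; 1.05 = up stop. Cross bar centre: 75 mm cos(angle) toward -x and 75 mm sin(angle) above the hinge. Starts at 0 to 0.2. Friction 1.6 N at the bar; below about 0.45 it stays where left; past that an over-centre spring drives it up to the stop. Pressing it down from there takes up to 6 N square to it (11 N straight down), less and less until about 0.2, then 1 to 2 N to the hard stop at 0.
- mech (a joint): Give of the mechanism on its rubber packing, m: about 0 at rest, -0.00083 when pressed down with 25 N, +0.00083 when pulled up with 25 N. Too small to be read from the noisy state: read the force on the tool.
- template_grip (a point): Loose template: flat light wood, 9 mm thick, about 0.12 kg, lying on the bench. This is where to grip it, by its centre of mass, 4.5 mm over its underside. x points to its headstock end, y across. Here it is a neck 50 mm wide in y, from x -22 to +32 mm; then a 68 mm wide head from x +32 to +74; on the other side a crosspiece 112 mm wide in y from x -58 to -22.
- template_holes (a point): Point on the same template half-way between its two holes, half-way up, 40 mm from the grip point toward -x, same axes. The holes are at y +40 and -40 mm of it, 10 mm wide, right through. Filed: this point is 4.5 mm above point file_posts (give or take the mechanism's slip in y), axes parallel to the file's.
- template: the same loose template; origin on its underside, straight below template_grip, same axes
- purple_strip: bystander: small purple channel strip, 15 x 72 x 12 mm, origin under its centre
- block: bystander: brown wooden block 66 x 42 x 36 mm, origin under its centre
- sander: bystander: wooden sanding block 35 x 80 x 36 mm, origin under its centre
Not all that is in view belongs to the job. Of the things that look like the template, the larger one is meant.

How it is judged:
By the outcome, as a careful person would: the job done as asked, in the order asked, and still so for the second after the job is handed in, with the robot touching nothing.
It also fails if it takes over 72 s, if anything falls off the work surface, if the arm or the gripper's body presses on something with over 40 N, if the wrist force passes 120 N, or if a joint passes its speed limit or range.

ROBOT

A 6-joint arm with a two-finger parallel gripper is mounted at the origin on a cart in front of the work surface, level with it; the furniture and walls round the work are solid. World frame = base frame: x ahead of the robot, y to its left, z up, the work surface at z = 0. Lengths are in mm, angles in rad, forces in N, time in s.
With the tool pointing down it reaches from about 200 to 875 mm from the base axis. Payload 3.4 kg.
Tool frame: the origin (TCP) lies midway between the tips of the shut fingers; the grasp point (between the pads) lies 19 mm behind it (env.hold_point_z is the distance from the TCP to the grasp point, in mm); z points along the fingers, y is the line along which they close (so a half turn about z gives the same grasp; the last joint's range is limited). The gripper opens to 94 mm and grips with 3 to 60 N. Pads are 16 mm wide; open, the fingers measure 119 mm over their backs; the gripper's body (75 mm by 177 mm) begins 78 mm behind the grasp point.
Start: joints at [-0.121, 0.276, 1.505, -0, 1.361, -0.121], TCP at [575.035, -0.01, 205.493] pointing down, gripper open.
Joint ranges: [-2.89, 2.89], [-0.75, 2.08], [0.22, 2.7], [-1.18, 4.32], [0.11, 2.71], [-2.7, 2.7]. Speed limits (rad/s): [2.57, 2.57, 3.14, 3.14, 3.14, 3.14].

INTERFACE

Orientations are given as a unit quaternion [x, y, z, w].
In Python, from workcell import status, viewer, env gives the robot as it stands.
- The arm moves only by the tool move_arm, never from a script. Its argument "moves" is a list of rows, each a list of 3 entries, a list of its own where there are three numbers: the shift along the tool's x, y, z in m, then the turn, a rotation vector about the tool's x, y, z in rad, then the opening, from 0 (shut) to 1 (fully open). In form: [[[x, y, z], [wx, wy, wz], fingers], ...]. A call has exactly 10 rows; each row shifts and turns the commanded pose from where the row before left it, along the tool's axes as they then stand; what a row does not reach is not made up. A row lasts 1/12 s, in which the tool goes at most 41.7 mm and 7.16 degrees, less where a joint would pass 70% of its speed; a pose out of reach is approached as far as the arm can. A call is refused whole if a number of a shift passes 0.0417 or a number of a turn 0.125, either way. A call with a gripper value outside its range is refused whole. The fingers move at their own pace and stop on an object; the grip force is fixed at half the most. Time passes only in rows, so rows that do not move let the fingers close, or fill a call up. It gives the time, the measured TCP pose, the force, the opening and the grip force at its end, in the units of the state.
- status.state(): the state, without advancing time (a new reading comes with each control period).
- viewer.grab_frame(name): name is "scene" or "side" or "wrist"; returns (picture, depth): 400x640x3 uint8, blue, green, red; 400x640 float32, mm along the optical axis (not along the pixel's ray), 0 where there is no reading.
- viewer.camera_model(name): a dict with "vfov" (degrees; the focal length in pixels is half the picture's height over the tangent of half this angle, whatever the lens; pixels are square), "cx", "cy" (the principal point, pixels), "dist" ([k1, k2, p1, p2, k3] as OpenCV has them; the pictures are not rectified), "rvec" (rotation vector, rad) and "tvec" (3), from world to camera coordinates, as OpenCV has them. Camera axes: x right, y down, z forward; pixel columns grow to the right and rows downward; lengths in mm; the calibration is good to about 2 mm. A picture is of the moment at which its call begins: read the wrist's pose just before it. camera_model takes no time and is no camera call; for the wrist camera it gives the pose at the moment of the call.
- env.finish_job(): hands the job in; it is judged then, once.
The state is a dict: "time": time; "q": joint angles; "joint_vel": joint speeds; "tau": joint torques, N m; "ee_pos": TCP position; "orientation": TCP orientation; "contact_force": force on the tool from outside, world axes, zero at the start; "wrist_torque": the same for the moment, N m; "width": finger opening in mm; "grip_force": force on a finger pad.
Only numpy, scipy, OpenCV 4.12 (cv2) and the standard library are available. Lean on these libraries where they do the work, as an engineer would, in place of code of your own. Each camera call takes 0.05 s, during which the arm holds its last target. There are 200 camera calls.

## Working session

There is one attempt and no reset: what is moved stays moved. The work goes in short steps, Python scripts to look and compute and a tool call to move; the robot and the scene stay as the last step left them, time stands still between calls to the robot, and variables do not carry over. Pictures are saved under pics/ and viewed, at most 10 in all, crops included, and the job is handed in when it is done.

Besides the shell and the picture viewer there is one more tool, called after ">>>" as name(argument=value, ...) on one line, values as JSON. move_arm: Moves the arm, as the interface text tells. Its arguments: {"type":"object","properties":{"moves":{"type":"array","items":{"type":"array"}}},"required":["moves"]}

```bash
mkdir -p pics
cat > h.py <<'E'
import numpy as np, cv2
from scipy.spatial.transform import Rotation as R
from workcell import status, viewer, env
def K(m,h=400):
    f=h/2/np.tan(np.radians(m["vfov"])/2); return np.array([[f,0,m["cx"]],[0,f,m["cy"]],[0,0,1.]])
def ray(m,uv):
    p=cv2.undistortPoints(np.array(uv,float).reshape(-1,1,2),K(m),np.array(m["dist"],float)).reshape(-1,2)
    Rm=cv2.Rodrigues(np.array(m["rvec"],float))[0]; t=np.array(m["tvec"],float).ravel()
    return -Rm.T@t, np.c_[p,np.ones(len(p))]@Rm   # origin, dirs (scale by depth)
def onplane(m,uv,z):
    o,d=ray(m,uv); return o+d*((z-o[2])/d[:,2])[:,None]
def cloud(m,D):
    v,u=np.nonzero(D>0); o,d=ray(m,np.c_[u,v]); return np.c_[u,v],o+d*D[v,u][:,None]
def proj(m,P):
    return cv2.projectPoints(np.array(P,float).reshape(-1,3),np.array(m["rvec"],float),np.array(m["tvec"],float),K(m),np.array(m["dist"],float))[0].reshape(-1,2)
def grab(n):
    m=viewer.camera_model(n); i,d=viewer.grab_frame(n); return m,i,d
E
python3 - <<'E'
from h import *
for n in("scene","wrist","side"):
    m,i,d=grab(n); cv2.imwrite(f"pics/{n}0.png",i); np.savez(f"{n}0.npz",i=i,d=d,m=m)
    print(n,m,(d>0).mean())
s=status.state();print(s)
E
```

```text
scene {'vfov': 42.382604545144474, 'cx': 316.7043013246254, 'cy': 198.17798969374346, 'dist': array([-0.12887489,  0.        ,  0.        ,  0.        ,  0.        ]), 'rvec': array([ 2.07410316, -0.55776558,  0.3398025 ]), 'tvec': array([-610.16184219,  150.49166248, 1399.26393651])} 0.977765625
wrist {'vfov': 60.04787963520121, 'cx': 321.6555945979307, 'cy': 202.82971421721962, 'dist': array([-0.07655469,  0.        ,  0.        ,  0.        ,  0.        ]), 'rvec': array([-2.91397773e+00, -9.45061568e-04,  1.67016603e-03]), 'tvec': array([-574.42251495,  -22.77912804,  389.70422496])} 0.99580078125
side {'vfov': 56.3185074893868, 'cx': 321.12080610779293, 'cy': 196.64875089314802, 'dist': array([0.00409947, 0.        , 0.        , 0.        , 0.        ]), 'rvec': array([ 2.16724028, -0.0352998 , -0.01537075]), 'tvec': array([-612.54173108,   -6.10967967, 1091.99633651])} 0.99608984375
{'time': 0.15, 'q': array([-1.20985548e-01,  2.76409724e-01,  1.50579981e+00, -4.74365317e-06,
        1.36067244e+00, -1.21019488e-01]), 'joint_vel': array([-0.00080612, -0.00085595, -0.00308755,  0.00087705, -0.00030792,
       -0.00024328]), 'tau': array([ 2.15351523e-03, -4.04925048e+01, -2.37432325e+01,  7.02095032e-02,
        3.15094914e-02, -7.84152348e-05]), 'ee_pos': array([5.74600147e+02, 4.97105054e-02, 2.04843197e+02]), 'orientation': array([ 7.07094284e-01,  7.07118985e-01, -3.99314447e-04, -5.06106289e-04]), 'contact_force': array([ 0.66365226, -0.15784329,  0.58456405]), 'wrist_torque': array([ 0.01452094, -0.04351133, -0.02698536]), 'grip_force': 0.0, 'width': 94.20057732602659}
```

View pics/side0.png

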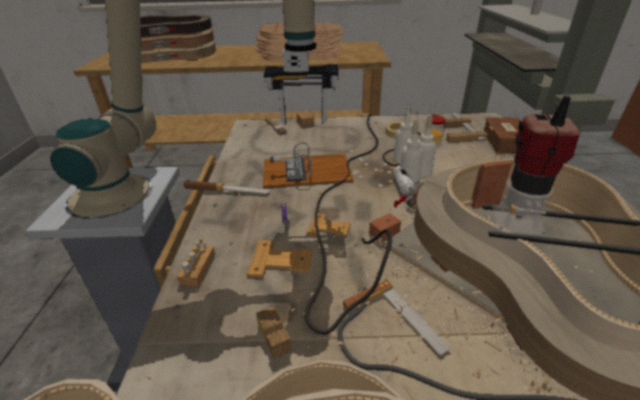

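View pics/wrist0.png

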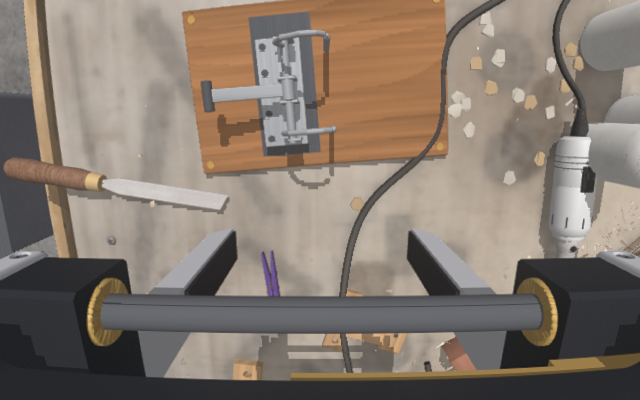

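View pics/scene0.png

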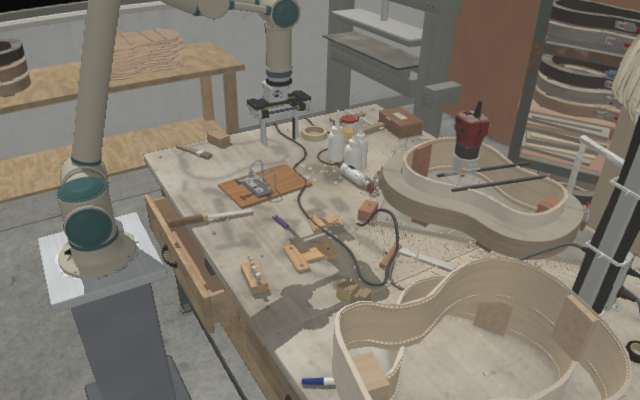

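Side view: the file is at (307,168), the larger template at (278,258) with its crosspiece on the left, and the smaller lookalike at (328,228). The wrist view shows the file closely: lever cross bar at (207,96), board corners (183,12), (203,172) and (447,155).

Run:
```python
from h import *
L=lambda n:(lambda z:(z['m'].item(),z['i'],z['d']))(np.load(n+"0.npz",allow_pickle=True))
# board from wrist
m,i,d=L("wrist")
hsv=cv2.cvtColor(i,cv2.COLOR_BGR2HSV)
uv,P=cloud(m,d)
c=hsv[uv[:,1],uv[:,0]].astype(int)
board=(c[:,0]<18)&(c[:,1]>110)&(P[:,2]>3)&(P[:,2]<14)&(uv[:,1]<200)&(uv[:,0]>170)&(uv[:,0]<460)
B=P[board]; print("board z",np.median(B[:,2]),len(B))
print(cv2.minAreaRect(B[:,:2].astype(np.float32)), B.min(0),B.max(0))
hi=(P[:,2]>20)&(P[:,2]<110)&(uv[:,1]<200)&(uv[:,0]>170)&(uv[:,0]<460)
Q=P[hi];print("mech",Q.min(0),Q.max(0),len(Q))
print("bar",onplane(m,[(207,96),(203,82),(209,110)],42))
# templates
for n in("side","scene"):
    m,i,d=L(n);hsv=cv2.cvtColor(i,cv2.COLOR_BGR2HSV);uv,P=cloud(m,d)
    c=hsv[uv[:,1],uv[:,0]].astype(int)
    mk=np.zeros((400,640),np.uint8)
    s=(c[:,0]<24)&(c[:,1]>120)&(P[:,2]>3)&(P[:,2]<40)&(P[:,0]>250)&(P[:,0]<900)&(abs(P[:,1])<450)
    mk[uv[s,1],uv[s,0]]=255
    k,lab,st,ce=cv2.connectedComponentsWithStats(mk)
    X=np.zeros((400,640,3));X[uv[:,1],uv[:,0]]=P
    for j in range(1,k):
        if st[j,4]>100:
            q=X[lab==j]; print(n,st[j],np.median(q,0).round(),np.median(c[s][lab[uv[s,1],uv[s,0]]==j],0),cv2.minAreaRect(q[:,:2].astype(np.float32)))
m,i,d=L("side"); a=cv2.resize(i[190:300,160:420],None,fx=3,fy=3,interpolation=2)
m,i,d=L("wrist"); b=cv2.resize(i[0:190,170:470],None,fx=2.5,fy=2.5); 
cv2.imwrite("pics/c1.png",a[:, :780]);cv2.imwrite("pics/c2.png",b)
```

```text
board z 8.248852297372082 30394
((571.0886840820312, 106.58470153808594), (268.68267822265625, 168.5053253173828), 4.400210380554199) [431.68897783  13.57378777   4.84768485] [710.10118536 190.95122313  11.4345098 ]
mech [461.87083222  42.67655099  20.02847528] [587.50735744 149.51258399  85.98425369] 6169
bar [[464.13880672  92.19330008  42.        ]
 [460.98616585 105.28055762  42.        ]
 [465.32946142  78.9968824   42.        ]]
side [ 263  154   90   33 1819] [599.  84.   8.] [ 14. 187. 122.] ((568.6201782226562, 101.34098815917969), (268.7325134277344, 176.23150634765625), 5.05571985244751)
side [196 181  26   9 175] [284.   0.  21.] [ 13. 139.  77.] ((287.7762145996094, 2.7672996520996094), (21.214935302734375, 74.47360229492188), 78.78080749511719)
side [317 214  33  22 401] [ 636. -185.    7.] [ 16. 150. 140.] ((635.0550537109375, -177.12075805664062), (64.68301391601562, 95.96490478515625), 67.87316131591797)
side [370 214  30  22 435] [ 763. -218.   35.] [ 10. 149. 122.] ((762.9456787109375, -213.84429931640625), (64.57899475097656, 41.32630157470703), 32.406166076660156)
side [ 247  240   65   37 1381] [ 504. -302.    9.] [ 16. 151. 139.] ((517.3966674804688, -297.0093688964844), (115.26661682128906, 131.37600708007812), 82.22109985351562)
side [178 246  36  40 647] [ 343. -342.   26.] [ 15. 137.  99.] ((334.1136169433594, -319.0549011230469), (97.01002502441406, 43.84266662597656), 81.9542236328125)
side [368 280  24  20 182] [ 725. -401.   13.] [ 15. 150. 119.] ((717.6587524414062, -406.673583984375), (75.34471130371094, 19.448387145996094), 40.19867706298828)
side [344 289  26  19 147] [ 668. -425.   14.] [ 12. 151. 120.] ((679.2034301757812, -424.3144836425781), (62.072906494140625, 22.841726303100586), 27.978660583496094)
```

View pics/c1.png

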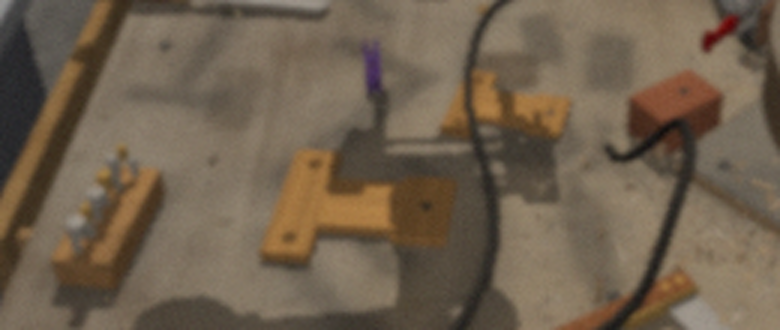

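View pics/c2.png

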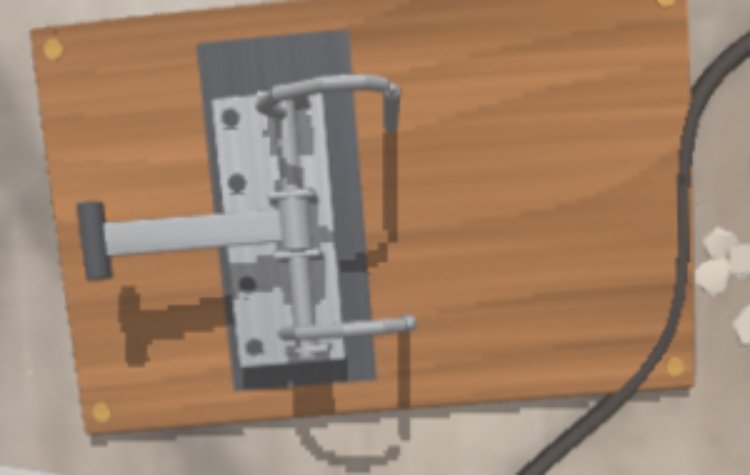

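c1: template holes at (315,163) and (290,238), with the head hole at (425,206). c2: cross bar at (93,240), arch tips at (393,95) and (408,322).

Run:
```python
from h import *
L=lambda n:(lambda z:(z['m'].item(),z['i'],z['d']))(np.load(n+"0.npz",allow_pickle=True))
m,i,d=L("wrist");uv,P=cloud(m,d)
# board edges: line fits on mask edges
hsv=cv2.cvtColor(i,cv2.COLOR_BGR2HSV);c=hsv[uv[:,1],uv[:,0]].astype(int)
b=(c[:,0]<18)&(c[:,1]>110)&(P[:,2]>3)&(P[:,2]<14)&(uv[:,1]<200)&(uv[:,0]>170)&(uv[:,0]<460)
mk=np.zeros((400,640),np.uint8);mk[uv[b,1],uv[b,0]]=1
def fit(pts):
    p=onplane(m,pts,8)[:,:2].astype(np.float32); vx,vy,x0,y0=cv2.fitLine(p,cv2.DIST_HUBER,0,.01,.01).ravel(); return np.array([vx,vy]),np.array([x0,y0])
left=[(np.nonzero(mk[r])[0].min()-.5,r) for r in range(20,160)]
bot=[(u,np.nonzero(mk[:,u])[0].max()+.5) for u in range(215,380)]
top=[(u,np.nonzero(mk[:,u])[0].min()-.5) for u in range(200,240)]
right=[(np.nonzero(mk[r])[0].max()+.5,r) for r in range(0,25)]+[(np.nonzero(mk[r])[0].max()+.5,r) for r in range(120,150)]
for n,e in(("left",left),("bot",bot),("top",top),("right",right)):
    v,p=fit(e); print(n,v,p,np.degrees(np.arctan2(v[1],v[0])))
F=np.array
bar=(uv[:,0]>198)&(uv[:,0]<217)&(uv[:,1]>76)&(uv[:,1]<116)&(P[:,2]>22)
q=P[bar];print("bar",q[:,:2].min(0),q[:,:2].max(0),np.percentile(q[:,2],[5,50,90,97]),cv2.minAreaRect(q[:,:2].astype(np.float32)))
lev=(uv[:,0]>220)&(uv[:,0]<270)&(uv[:,1]>82)&(uv[:,1]<108)&(P[:,2]>27);q=P[lev]
A=np.c_[q[:,0],np.ones(len(q))];print("lever z slope",np.linalg.lstsq(A,q[:,2],rcond=None)[0],np.median(q,0))
for n,(u,v) in dict(t1=(328,38),t2=(333,129),a1=(310,35),a2=(310,131)).items():
    s=(abs(uv[:,0]-u)<6)&(abs(uv[:,1]-v)<6)&(P[:,2]>30);print(n,s.sum(),np.median(P[s],0) if s.any() else 0, P[s,2].max() if s.any() else 0)
m,i,d=L("side")
H=onplane(m,[(160+316/3,190+163/3),(160+290/3,190+238/3),(160+425/3,190+206/3)],9);print(H, np.linalg.norm(H[0]-H[1]))
```

```text
left [ 0.0806255  -0.99674445] [437.56277 101.11103] -85.37547
bot [0.9968473  0.07934449] [547.307     20.772253] 4.5508876
top [0.9962279  0.08677524] [473.9611  183.21246] 4.978115
right [ 0.07432974 -0.99723375] [704.67224  116.113655] -85.73728
bar [461.87083222  76.82162194] [476.71928136 104.73941168] [52.41854891 55.4558568  57.14604927 57.79319908] ((469.43634033203125, 90.8141098022461), (14.877545356750488, 27.79050636291504), 1.358016014099121)
lever z slope [ -0.12981782 115.06048628] [502.0188141   93.90895596  49.94951499]
t1 71 [578.18819666 138.98312669  64.2299381 ] 78.65195361997746
t2 53 [583.78931121  60.71497477  70.56004616] 80.1182896735857
a1 67 [564.96066777 138.73673181  83.30730966] 84.68865791279563
a2 66 [564.55909789  58.52057698  83.99950779] 85.63931386067088
[[ 476.62501022 -250.79443591    9.        ]
 [ 466.19651462 -331.85484196    9.        ]
 [ 563.50445474 -303.07364018    9.        ]] 81.72847086375374
```

>>> move_arm(moves=[[[0.0227,-0.0267,0],[0,0,0],0.6],[[0.0227,-0.0267,0],[0,0,0],0.6],[[0.0227,-0.0267,0],[0,0,0],0.6],[[0.0227,-0.0267,0],[0,0,0],0.6],[[0,0,0],[0,0,0.12],0.6],[[0,0,0],[0,0,0.12],0.6],[[0,0,0],[0,0,0.12],0.6],[[0,0,0],[0,0,0.12],0.6],[[0,0,0],[0,0,0.12],0.6],[[0,0,0],[0,0,0.12],0.6]])

```text
time: 0.98
ee_pos: [467.9, 90.8, 205.3]
orientation: [0.912, 0.41, -0.0, -0.0]
contact_force: [0.5, 0.7, 0.1]
width: 56.7
grip_force: 0.0
```

>>> move_arm(moves=[[[0,0,0],[0,0,0.12],0.6],[[0,0,0],[0,0,0.12],0.6],[[0,0,0],[0,0,0.12],0.6],[[0,0,0],[0,0,0.12],0.6],[[0,0,0],[0,0,0.12],0.6],[[0,0,0],[0,0,0.12],0.6],[[0,0,0.02],[0,0,0.0505],0.6],[[0,0,0.02],[0,0,0],0.6],[[0,0,0],[0,0,0],0.6],[[0,0,0],[0,0,0],0.6]])

```text
time: 1.82
ee_pos: [467.3, 90.7, 164.8]
orientation: [0.999, 0.04, -0.001, 0.0]
contact_force: [-0.1, -1.0, 1.2]
width: 56.3
grip_force: 0.0
```

```bash
cat >> h.py <<'E'
def pose():
    s=status.state(); p=np.array(s["ee_pos"]); Rt=R.from_quat(s["orientation"])
    ty=Rt.as_matrix()[:,1]; print("t",s["time"],"p",p.round(1),"tooly",np.degrees(np.arctan2(ty[1],ty[0])).round(2),"tilt",Rt.as_matrix()[2].round(3),"w",round(s["width"],1),"F",np.round(s["contact_force"],1),"g",round(s["grip_force"],1)); return p,Rt
def to(t):
    p,Rt=pose(); print("tool shift mm",(Rt.inv().apply(np.array(t)-p)).round(1))
E
python3 - <<'E'
from h import *
to([468,90.6,105])
m,i,d=grab("wrist");cv2.imwrite("pics/w2.png",i);uv,P=cloud(m,d)
print(status.state()["q"].round(2))
s=(P[:,2]>46)&(P[:,2]<62)&(abs(P[:,0]-468)<11)&(abs(P[:,1]-90.6)<22)
q=P[s];print(s.sum(),cv2.minAreaRect(q[:,:2].astype(np.float32)),np.percentile(q[:,2],[5,50,97]),uv[s].min(0),uv[s].max(0))
E
```

```text
t 1.8167 p [467.3  90.7 164.8] tooly -85.39 tilt [-0.003 -0.    -1.   ] w 56.3 F [-0.1 -1.   1.2] g 0.0
tool shift mm [ 0.8  0.2 59.8]
[ 0.05  0.16  1.77 -0.    1.22  1.54]
456 ((471.6552734375, 91.76158142089844), (15.468363761901855, 27.593608856201172), 4.694683074951172) [52.55203831 55.45843263 57.58838744] [306 186] [338 204]
```

View pics/w2.png

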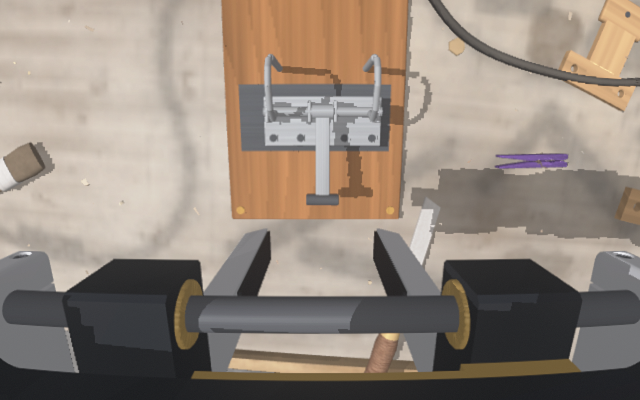

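The bar is at (322,200), in line between the fingers. I'll descend around it and grip its ends.

>>> move_arm(moves=[[[0.0015,0,0.03],[0,0,0],0.6],[[0,0,0.03],[0,0,0],0.6],[[0,0,0.03],[0,0,0],0.6],[[0,0,0.02],[0,0,0],0.6],[[0,0,0.013],[0,0,0],0.6],[[0,0,0],[0,0,0],0.6],[[0,0,0],[0,0,0],0.5],[[0,0,0],[0,0,0],0.4],[[0,0,0],[0,0,0],0.35],[[0,0,0],[0,0,0],0.33]])

```text
time: 2.7
ee_pos: [470.9, 91.0, 43.8]
orientation: [0.999, 0.04, 0.001, -0.0]
contact_force: [-0.0, -0.2, 0.5]
width: 33.5
grip_force: 0.0
```

>>> move_arm(moves=[[[0,0,0],[0,0,0],0.31],[[0,0,0],[0,0,0],0.29],[[0,0,0],[0,0,0],0.28],[[0,0,0],[0,0,0],0.26],[[0,0,0],[0,0,0],0.2],[[0,0,0],[0,0,0],0.2],[[0,0,0],[0,0,0],0.2],[[0,0,0],[0,0,0],0.2],[[0,0,0],[0,0,0],0.2],[[0,0,0],[0,0,0],0.2]])

```text
time: 3.53
ee_pos: [470.1, 90.8, 42.5]
orientation: [0.999, 0.04, 0.0, 0.0]
contact_force: [2.7, -1.2, 1.4]
width: 27.4
grip_force: 30.0
```

>>> move_arm(moves=[[[0.0007,0,-0.0044],[0,0,0],0.2],[[0,0,0],[0,0,0],0.2],[[0.001,0,-0.0044],[0,0,0],0.2],[[0,0,0],[0,0,0],0.2],[[0.0012,0,-0.0044],[0,0,0],0.2],[[0,0,0],[0,0,0],0.2],[[0.0015,0,-0.0042],[0,0,0],0.2],[[0,0,0],[0,0,0],0.2],[[0,0,0],[0,0,0],0.2],[[0,0,0],[0,0,0],0.2]])

```text
time: 4.37
ee_pos: [473.7, 91.2, 60.1]
orientation: [0.999, 0.04, -0.0, 0.0]
contact_force: [1.4, -1.9, -1.3]
width: 27.4
grip_force: 30.0
```

>>> move_arm(moves=[[[0.0018,0,-0.0041],[0,0,0],0.2],[[0.0023,0,-0.0047],[0,0,0],0.2],[[0.0023,0,-0.0039],[0,0,0],0.2],[[0.0025,0,-0.0038],[0,0,0],0.2],[[0,0,0],[0,0,0],0.2],[[0,0,0],[0,0,0],0.2],[[0,0,0],[0,0,0],0.2],[[0,0,0],[0,0,0],0.2],[[0,0,0],[0,0,0],0.2],[[0,0,0],[0,0,0],0.2]])

```text
time: 5.2
ee_pos: [482.2, 91.9, 76.6]
orientation: [0.999, 0.04, -0.001, 0.0]
contact_force: [-5.2, -2.6, 6.4]
width: 27.2
grip_force: 30.0
```

>>> move_arm(moves=[[[0,0,0],[0,0,0],0.4],[[0,0,0],[0,0,0],0.6],[[0,0,0],[0,0,0],0.7],[[0,0,0],[0,0,0],0.7],[[0,0,0],[0,0,0],0.7],[[0,0,0],[0,0,0],0.7],[[0,0,0],[0,0,0],0.7],[[0,0,-0.02],[0,0,0],0.7],[[-0.01,0,-0.03],[0,0,0],0.7],[[-0.01,0,-0.03],[0,0,0],0.7]])

```text
time: 6.03
ee_pos: [462.4, 90.3, 156.5]
orientation: [0.999, 0.04, -0.001, -0.0]
contact_force: [-0.0, 0.1, -0.1]
width: 65.9
grip_force: 0.0
```

>>> move_arm(moves=[[[-0.02,0,-0.03],[0,0,0],0.8],[[-0.02,0,-0.03],[0,0,0],0.8],[[0,0,0],[0,0,0],0.8],[[0,0,0],[0,0,0],0.8],[[0,0,0],[0,0,0],0.8],[[0,0,0],[0,0,0],0.8],[[0,0,0],[0,0,0],0.8],[[0,0,0],[0,0,0],0.8],[[0,0,0],[0,0,0],0.8],[[0,0,0],[0,0,0],0.8]])

```text
time: 6.87
ee_pos: [423.2, 87.2, 215.7]
orientation: [0.999, 0.04, -0.001, -0.0]
contact_force: [0.9, -0.2, 0.6]
width: 75.4
grip_force: 0.0
```

Run:
```python
from h import *
pose()
m,i,d=grab("wrist");cv2.imwrite("pics/w3.png",i);uv,P=cloud(m,d);np.savez("w3.npz",i=i,d=d,m=m)
ex=np.array([.9968,.0803,0]);ey=np.array([-.0803,.9968,0])
X=P@ex-578;Y=P@ey-60.7
g=cv2.cvtColor(i,cv2.COLOR_BGR2GRAY)[uv[:,1],uv[:,0]]
s=(P[:,2]>92)&(P[:,2]<125)&(X<-50)&(X>-90)&(abs(Y+8)<30)
print("bar",s.sum(),X[s].mean(),np.percentile(Y[s],[1,50,99]),np.percentile(P[s,2],[5,50,97]))
for y0 in(32,-48):
    s=(abs(X-10)<9)&(abs(Y-y0)<9)&(P[:,2]>25)&(P[:,2]<90)
    t=s&(P[:,2]>P[s,2].max()-6) if s.any() else s
    print("post",s.sum(),X[s].mean(),Y[s].mean(),"top",X[t].mean(),Y[t].mean(),P[s,2].max(), P[t].mean(0),uv[t].mean(0))
s=(abs(X+30)<15)&(P[:,2]>70)&(abs(Y+8)<60);print("arch",s.sum(),P[s,2].max())
```

```text
t 6.8667 p [423.2  87.2 215.7] tooly -85.4 tilt [-0.001 -0.    -1.   ] w 75.4 F [ 0.9 -0.2  0.6] g 0.0
bar 560 -65.93537263895908 [-20.60380881  -7.10548849   6.38264358] [ 94.48100426 110.96970035 113.04059601]
post 116 8.340455142283052 32.32103657446554 top 9.570838274210674 32.811445639671525 71.09669074388182 [578.14791914 140.38595861  67.62034445] [276.8   15.68]
post 117 8.386118055677079 -46.37278362490088 top 9.47075586392895 -47.02384213210174 70.60844627377293 [584.4585625   60.80274923  67.28327176] [367.24137931  15.93103448]
arch 303 95.11617866308842
```

View pics/w3.png

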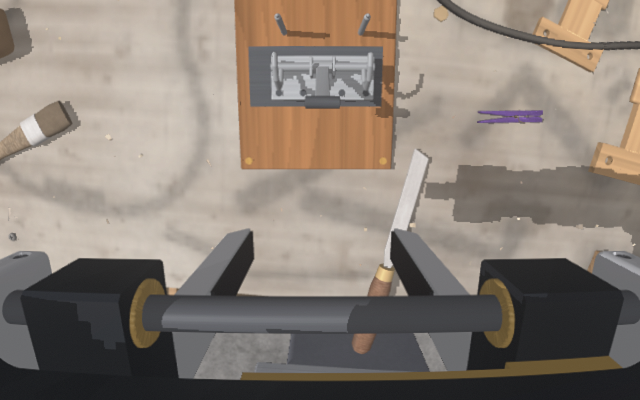

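Lever up, arches standing open; posts at (280,20) and (364,20). Next I'll go and look at the template from close by.

>>> move_arm(moves=[[[-0.004,0.041,0],[0,0,0],0.8],[[-0.004,0.041,0],[0,0,0],0.8],[[-0.004,0.041,0],[0,0,0],0.8],[[-0.004,0.041,0],[0,0,0],0.8],[[-0.004,0.041,0],[0,0,0],0.8],[[-0.004,0.041,0],[0,0,0],0.8],[[-0.004,0.041,0],[0,0,0],0.8],[[-0.004,0.041,0],[0,0,0],0.8],[[-0.004,0.041,0],[0,0,0],0.8],[[0,0,0],[0,0,0.104],0.8]])

```text
time: 7.75
ee_pos: [417.1, -291.5, 215.9]
orientation: [1.0, -0.015, 0.0, 0.003]
contact_force: [-0.3, 0.5, 0.6]
width: 74.7
grip_force: 0.0
```

>>> move_arm(moves=[[[0,0,0],[0,0,0.104],0.8],[[0,0,0],[0,0,0],0.8],[[0,0,0],[0,0,0],0.8],[[0,0,0],[0,0,0],0.8],[[0,0,0],[0,0,0],0.8],[[0,0,0],[0,0,0],0.8],[[0,0,0],[0,0,0],0.8],[[0,0,0],[0,0,0],0.8],[[0,0,0],[0,0,0],0.8],[[0,0,0],[0,0,0],0.8]])

```text
time: 8.58
ee_pos: [416.9, -283.4, 216.4]
orientation: [0.998, -0.064, 0.0, 0.0]
contact_force: [0.3, 0.7, 0.2]
width: 75.2
grip_force: 0.0
```

```bash
cat > tm.py <<'E'
from h import *
p,Rt=pose()
m,i,d=grab("wrist");cv2.imwrite("pics/w4.png",i);uv,P=cloud(m,d)
hsv=cv2.cvtColor(i,cv2.COLOR_BGR2HSV);c=hsv[uv[:,1],uv[:,0]].astype(int)
s=(c[:,1]>90)&(c[:,0]<25)&(P[:,2]>4.5)&(P[:,2]<14)&(abs(P[:,0]-515)<100)&(abs(P[:,1]+295)<75)&(uv[:,1]<235)
mk=np.zeros((400,640),np.uint8);mk[uv[s,1],uv[s,0]]=255
k,lab,st,ce=cv2.connectedComponentsWithStats(mk);j=1+st[1:,4].argmax();mk=(lab==j).astype(np.uint8)*255
cs,hi=cv2.findContours(mk,cv2.RETR_CCOMP,cv2.CHAIN_APPROX_NONE)
print(st[j],hi[0][:,3])
for q,h in zip(cs,hi[0]):
    if h[3]>=0 and cv2.contourArea(q)>3:
        M=cv2.moments(q);a=(M['m10']/M['m00'],M['m01']/M['m00']);print("hole",a,cv2.contourArea(q),onplane(m,[a],9)[0].round(1))
o=max(cs,key=cv2.contourArea)[:,0];w=onplane(m,o,9)[:,:2].astype(np.float32);print(cv2.minAreaRect(w),np.median(P[s,2]))
print(o[:,1].max())
E
python3 tm.py
```

```text
t 8.5833 p [ 416.9 -283.4  216.4] tooly -97.29 tilt [ 0.  0. -1.] w 75.2 F [0.3 0.7 0.2] g 0.0
[ 271   23  101  125 7917] [-1  0  0  0  0  0  0  0  0  0  0  0  0  0  0  0  0  0  0  0  0  0  0  0
  0  0  0  0  0  0  0  0  0  0  0  0  0  0  0  0  0]
hole (356.85714285714283, 131.66666666666666) 84.0 [ 467.5 -327.8    9. ]
hole (284.6686046511628, 131.81007751937983) 86.0 [ 477.4 -249.     9. ]
hole (320.62907268170426, 40.30576441102757) 66.5 [ 566.8 -300.4    9. ]
((519.9290771484375, -294.7068176269531), (110.94807434082031, 129.28359985351562), 82.733642578125) 9.225532033444267
147
```

View pics/w4.png

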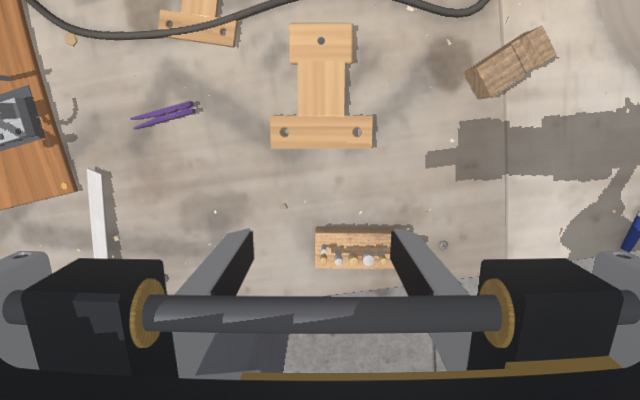

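Template lies clear: holes at (285,132) and (357,132), head hole at (321,40), and all measured sizes match the drawing. Grasping it now.

>>> move_arm(moves=[[[0.032,-0.001,0.03],[0,0,0],0.8],[[0.032,-0.001,0.03],[0,0,0],0.8],[[0.0317,0,0.03],[0,0,0],0.8],[[0,0,0.03],[0,0,0],0.8],[[0,0,0.03],[0,0,0],0.8],[[0,0,0.03],[0,0,0],0.8],[[0,0,0.02],[0,0,0],0.8],[[0,0,0.01],[0,0,0],0.8],[[0,0,0],[0,0,0],0.8],[[0,0,0],[0,0,0],0.8]])

```text
time: 9.47
ee_pos: [507.8, -293.5, 11.0]
orientation: [0.998, -0.064, 0.0, 0.0]
contact_force: [0.4, -0.3, 0.2]
width: 75.2
grip_force: 0.0
```

```bash
python3 -c "
from h import *
to([512.1,-293.5,3])"
```

```text
t 9.4667 p [ 507.8 -293.5   11. ] tooly -97.32 tilt [ 0.  0. -1.] w 75.2 F [ 0.4 -0.3  0.2] g 0.0
tool shift mm [ 4.2 -0.6  8. ]
```

>>> move_arm(moves=[[[0.0042,-0.0005,0],[0,0,0],0.8],[[0,0,0.004],[0,0,0],0.8],[[0,0,0.0035],[0,0,0],0.8],[[0,0,0],[0,0,0],0.65],[[0,0,0],[0,0,0],0.58],[[0,0,0],[0,0,0],0.54],[[0,0,0],[0,0,0],0.5],[[0,0,0],[0,0,0],0.4],[[0,0,0],[0,0,0],0.4],[[0,0,0],[0,0,0],0.4]])

```text
time: 10.3
ee_pos: [511.8, -293.5, 3.5]
orientation: [0.998, -0.064, 0.0, 0.0]
contact_force: [0.2, -0.5, 1.7]
width: 49.3
grip_force: 30.0
```

```bash
python3 -c "
from h import *
to([512.1,-293.5,3])"
```

```text
t 10.3 p [ 511.8 -293.5    3.5] tooly -97.32 tilt [ 0.  0. -1.] w 49.3 F [ 0.2 -0.5  1.7] g 30.0
tool shift mm [ 0.3 -0.   0.5]
```

>>> move_arm(moves=[[[0,0,-0.01],[0,0,0],0.4],[[0,0,-0.02],[0,0,0],0.4],[[0,0,-0.03],[0,0,0],0.4],[[0,0,-0.035],[0,0,0],0.4],[[0,0,-0.035],[0,0,0],0.4],[[0,0,-0.017],[0,0,-0.052],0.4],[[0,0,0],[0,0,-0.052],0.4],[[0,0,0],[0,0,-0.052],0.4],[[0,0,0],[0,0,-0.052],0.4],[[0,0,0],[0,0,0],0.4]])

```text
time: 11.13
ee_pos: [511.5, -293.0, 150.9]
orientation: [0.999, 0.041, 0.0, 0.0]
contact_force: [-0.5, 1.2, -0.8]
width: 49.1
grip_force: 30.0
```

>>> move_arm(moves=[[[0.009,-0.025,0],[0,0,0],0.4],[[0.0128,-0.035,0],[0,0,0],0.4],[[0.0128,-0.035,0],[0,0,0],0.4],[[0.0128,-0.035,0],[0,0,0],0.4],[[0.0128,-0.035,0],[0,0,0],0.4],[[0.0128,-0.035,0],[0,0,0],0.4],[[0.0128,-0.035,0],[0,0,0],0.4],[[0.0128,-0.035,0],[0,0,0],0.4],[[0.0128,-0.035,0],[0,0,0],0.4],[[0.009,-0.025,0],[0,0,0],0.4]])

```text
time: 11.97
ee_pos: [605.5, 48.7, 150.5]
orientation: [0.999, 0.04, 0.0, -0.001]
contact_force: [1.6, -0.4, -0.7]
width: 49.2
grip_force: 30.0
```

```bash
python3 -c "
from h import *
to([621.1,103.6,100])"
```

```text
t 11.9667 p [605.5  48.7 150.5] tooly -85.4 tilt [ 0.    -0.001 -1.   ] w 49.2 F [ 1.6 -0.4 -0.7] g 30.0
tool shift mm [ 20.  -53.4  50.6]
```

>>> move_arm(moves=[[[0.005,-0.0134,0],[0,0,0],0.4],[[0.005,-0.0134,0],[0,0,0],0.4],[[0.005,-0.0134,0],[0,0,0],0.4],[[0.005,-0.0132,0],[0,0,0],0.4],[[0,0,0.02],[0,0,0],0.4],[[0,0,0.02],[0,0,0],0.4],[[0,0,0.01],[0,0,0],0.4],[[0,0,0],[0,0,0],0.4],[[0,0,0],[0,0,0],0.4],[[0,0,0],[0,0,0],0.4]])

```text
time: 12.8
ee_pos: [621.8, 99.8, 101.2]
orientation: [0.999, 0.04, 0.001, 0.0]
contact_force: [0.2, -0.7, -0.6]
width: 49.7
grip_force: 30.0
```

Run:
```python
from h import *
to([621.1,103.6,60])
for n in("side","scene","wrist"):
    m,i,d=grab(n)
    P=np.array([[581.5,100.4,80]]);c=proj(m,P)[0].astype(int);print(n,c)
    if n=="wrist": w=i
    if n=="side": a=cv2.resize(i[max(0,c[1]-35):c[1]+35,c[0]-50:c[0]+50],(500,350),interpolation=2)
    if n=="scene": b=cv2.resize(i[c[1]-35:c[1]+35,c[0]-50:c[0]+50],(500,350),interpolation=2)
w=cv2.resize(w,(300,188))
cv2.imwrite("pics/hov.png",cv2.resize(np.hstack([a,b]),(800,280)))
```

```text
t 12.8 p [621.8  99.8 101.2] tooly -85.45 tilt [ 0.002  0.    -1.   ] w 49.7 F [ 0.2 -0.7 -0.6] g 30.0
tool shift mm [-0.4 -3.9 41.2]
side [309 148]
scene [267 163]
wrist [317 292]
```

View pics/hov.png

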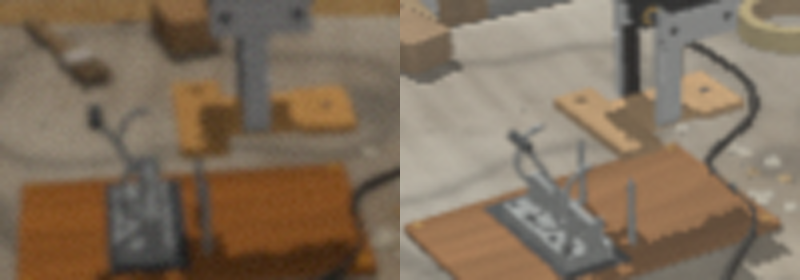

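Template held level, with the posts (at 200,200 left panel; 582,160 and 630,210 right panel) below the crosspiece. I'll correct the shift and lower to just over the tips.

>>> move_arm(moves=[[[-0.0004,-0.0039,0],[0,0,0],0.4],[[0,0,0.01],[0,0,0],0.4],[[0,0,0.01],[0,0,0],0.4],[[0,0,0.004],[0,0,0],0.4],[[0,0,0],[0,0,0],0.4],[[0,0,0],[0,0,0],0.4],[[0,0,0],[0,0,0],0.4],[[0,0,0],[0,0,0],0.4],[[0,0,0],[0,0,0],0.4],[[0,0,0],[0,0,0],0.4]])

```text
time: 13.78
ee_pos: [620.4, 104.0, 76.6]
orientation: [0.999, 0.04, 0.0, 0.0]
contact_force: [0.4, 1.2, -1.6]
width: 49.4
grip_force: 30.0
```

Run:
```python
from h import *
to([621.1,103.6,70])
# rays: template holes (top at TCPz+5.5) and post tips, compare in side/scene around expected pixels
for n in("side","scene"):
    m,i,d=grab(n);uv,P=cloud(m,d)
    ex=np.array([.9968,.0803,0]);ey=np.array([-.0803,.9968,0])
    X=P@ex-578;Y=P@ey-60.7
    hsv=cv2.cvtColor(i,cv2.COLOR_BGR2HSV);c=hsv[uv[:,1],uv[:,0]].astype(int)
    s=(c[:,0]<25)&(c[:,1]>100)&(P[:,2]>70)&(P[:,2]<95)&(X>-30)&(X<140)&(abs(Y)<90)
    w=onplane(m,uv[s],np.median(P[s,2]));x=w@ex-578;y=w@ey-60.7
    print(n,s.sum(),np.median(P[s,2]),"tmpl",x.min(),x.max(),"cross y",y[x<25].min(),y[x<25].max())
    p=(abs(X-10)<9)&(P[:,2]>25)&(P[:,2]<66)&(abs(Y+8)<60)&(c[:,1]<90)
    for sg in(1,-1):
        t=p&(sg*(Y+8)>20)
        if t.any(): print(" post",t.sum(),X[t].mean(),Y[t].mean())
```

```text
t 13.7833 p [620.4 104.   76.6] tooly -85.4 tilt [ 0.001  0.    -1.   ] w 49.4 F [ 0.4  1.2 -1.6] g 30.0
tool shift mm [0.7 0.4 6.6]
side 487 82.09451592946937 tmpl -10.887717650533432 119.47361659061721 cross y -78.65409644160712 47.86507042666531
 post 14 6.982369981127696 -50.83501297848556
scene 8 73.83282606542258 tmpl -11.148954064223972 17.68872280084952 cross y -64.53517607090454 -29.870272164794184
 post 10 4.939163504205032 27.51698994693158
 post 19 8.44491218096287 -49.96430663134667
```

>>> move_arm(moves=[[[0.0005,0.0003,0.001],[0,0,0],0.4],[[0,0,0.001],[0,0,0],0.4],[[0,0,0.001],[0,0,0],0.4],[[0,0,0.001],[0,0,0],0.4],[[0,0,0.001],[0,0,0],0.4],[[0,0,0.001],[0,0,0],0.4],[[0,0,0.001],[0,0,0],0.4],[[0,0,0.001],[0,0,0],0.4],[[0,0,0],[0,0,0],0.4],[[0,0,0],[0,0,0],0.4]])

```text
time: 14.72
ee_pos: [620.6, 103.7, 68.2]
orientation: [0.999, 0.04, -0.0, 0.0]
contact_force: [-0.2, 0.5, 0.1]
width: 49.6
grip_force: 30.0
```

>>> move_arm(moves=[[[0,0,0.001],[0,0,0],0.4],[[0,0,0.0015],[0,0,0],0.4],[[0,0,0.0015],[0,0,0],0.4],[[0,0,0.0015],[0,0,0],0.4],[[0,0,0.0015],[0,0,0],0.4],[[0,0,0.0015],[0,0,0],0.4],[[0,0,0.0015],[0,0,0],0.4],[[0,0,0],[0,0,0],0.4],[[0,0,0],[0,0,0],0.4],[[0,0,0],[0,0,0],0.4]])

```text
time: 15.55
ee_pos: [620.8, 103.7, 58.3]
orientation: [0.999, 0.04, 0.0, 0.0]
contact_force: [0.6, 0.3, -1.0]
width: 49.5
grip_force: 30.0
```

>>> move_arm(moves=[[[0,0,0.002],[0,0,0],0.4],[[0,0,0.0025],[0,0,0],0.4],[[0,0,0.0025],[0,0,0],0.4],[[0,0,0.0025],[0,0,0],0.4],[[0,0,0.0025],[0,0,0],0.4],[[0,0,0.0025],[0,0,0],0.4],[[0,0,0.0025],[0,0,0],0.4],[[0,0,0.0025],[0,0,0],0.4],[[0,0,0],[0,0,0],0.4],[[0,0,0],[0,0,0],0.4]])

```text
time: 16.38
ee_pos: [620.6, 103.7, 38.6]
orientation: [0.999, 0.04, -0.0, 0.0]
contact_force: [0.3, 0.1, -0.6]
width: 49.9
grip_force: 30.0
```

Run:
```python
from h import *
pose()
m,i,d=grab("scene");c=proj(m,[[581.5,100.4,50]])[0].astype(int)
a=cv2.resize(i[c[1]-35:c[1]+35,c[0]-50:c[0]+50],(400,280),interpolation=2)
m,i,d=grab("side");c=proj(m,[[581.5,100.4,50]])[0].astype(int)
b=cv2.resize(i[c[1]-35:c[1]+35,c[0]-50:c[0]+50],(400,280),interpolation=2)
cv2.imwrite("pics/mid.png",np.hstack([a,b]))
```

```text
t 16.3833 p [620.6 103.7  38.6] tooly -85.4 tilt [-0. -0. -1.] w 49.9 F [ 0.3  0.1 -0.6] g 30.0
```

View pics/mid.png

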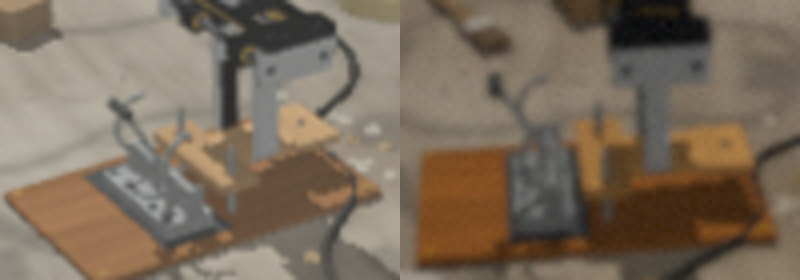

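Both posts stick up through the holes ((182,125), (232,155) left panel; (598,115), (608,190) right panel). I'll keep lowering.

>>> move_arm(moves=[[[0,0,0.0025],[0,0,0],0.4],[[0,0,0.003],[0,0,0],0.4],[[0,0,0.003],[0,0,0],0.4],[[0,0,0.003],[0,0,0],0.4],[[0,0,0.003],[0,0,0],0.4],[[0,0,0.003],[0,0,0],0.4],[[0,0,0.003],[0,0,0],0.4],[[0,0,0.003],[0,0,0],0.4],[[0,0,0.001],[0,0,0],0.4],[[0,0,0],[0,0,0],0.4]])

```text
time: 17.32
ee_pos: [620.4, 103.7, 13.8]
orientation: [0.999, 0.04, -0.0, 0.0]
contact_force: [-0.0, 0.1, -1.0]
width: 49.9
grip_force: 30.0
```

>>> move_arm(moves=[[[0,0,0.0005],[0,0,0],0.4],[[0,0,0.0005],[0,0,0],0.4],[[0,0,0.0005],[0,0,0],0.4],[[0,0,0],[0,0,0],0.4],[[0,0,0],[0,0,0],0.4],[[0,0,0],[0,0,0],0.4],[[0,0,0],[0,0,0],0.4],[[0,0,0],[0,0,0],0.4],[[0,0,0],[0,0,0],0.4],[[0,0,0],[0,0,0],0.4]])

```text
time: 18.15
ee_pos: [620.7, 103.8, 12.8]
orientation: [0.999, 0.04, 0.0, -0.0]
contact_force: [0.7, 0.2, -1.1]
width: 49.2
grip_force: 30.0
```

>>> move_arm(moves=[[[0,0,0.0005],[0,0,0],0.4],[[0,0,0],[0,0,0],0.4],[[0,0,0.0004],[0,0,0],0.4],[[0,0,0],[0,0,0],0.4],[[0,0,0],[0,0,0],0.4],[[0,0,0],[0,0,0],0.4],[[0,0,0],[0,0,0],0.4],[[0,0,0],[0,0,0],0.4],[[0,0,0],[0,0,0],0.4],[[0,0,0],[0,0,0],0.4]])

```text
time: 18.98
ee_pos: [620.7, 103.7, 11.9]
orientation: [0.999, 0.04, 0.0, 0.0]
contact_force: [-0.2, 0.5, -1.0]
width: 49.1
grip_force: 30.0
```

Practically on the board. I'll release, retreat and look from above.

>>> move_arm(moves=[[[0,0,0],[0,0,0],0.55],[[0,0,0],[0,0,0],0.6],[[0,0,0],[0,0,0],0.7],[[0,0,0],[0,0,0],0.8],[[0,0,0],[0,0,0],0.8],[[0,0,-0.02],[0,0,0],0.8],[[0,0,-0.03],[0,0,0],0.8],[[0,0,-0.04],[0,0,0],0.8],[[0,0,-0.04],[0,0,0],0.8],[[0,0,-0.04],[0,0,0],0.8]])

```text
time: 19.82
ee_pos: [620.2, 103.7, 183.5]
orientation: [0.999, 0.04, -0.0, 0.0]
contact_force: [0.7, 0.2, 0.3]
width: 75.4
grip_force: 0.0
```

>>> move_arm(moves=[[[-0.02,0,-0.025],[0,0,0],0.2],[[-0.04,0,-0.025],[0,0,0],0.0],[[-0.04,0,0],[0,0,0],0.0],[[-0.04,0,0],[0,0,0],0.0],[[-0.04,0,0],[0,0,0],0.0],[[0,0,0],[0,0,0],0.0],[[0,0,0],[0,0,0],0.0],[[0,0,0],[0,0,0],0.0],[[0,0,0],[0,0,0],0.0],[[0,0,0],[0,0,0],0.0]])

```text
time: 20.65
ee_pos: [447.5, 89.7, 228.9]
orientation: [0.999, 0.04, 0.0, 0.0]
contact_force: [-0.3, 0.1, -0.3]
width: 11.9
grip_force: 0.0
```

```bash
cat > chk.py <<'E'
from h import *
pose()
m,i,d=grab("wrist");uv,P=cloud(m,d)
ex=np.array([.9968,.0803,0]);ey=np.array([-.0803,.9968,0])
X=P@ex-578;Y=P@ey-60.7
def z(n,x0,x1,y0,y1,a=0,b=200):
    s=(X>x0)&(X<x1)&(Y>y0)&(Y<y1)&(P[:,2]>a)&(P[:,2]<b)
    print(n,s.sum(),*( (np.percentile(P[s,2],[3,50,97]).round(1),X[s].mean().round(1),Y[s].mean().round(1)) if s.any() else ()))
z("neck",35,75,-25,10);z("head",90,118,-30,15);z("cross+y",15,25,20,42);z("cross-y",15,25,-60,-35);z("board",60,120,40,60)
z("bar",-110,-40,-30,15,40,125);z("post+",3,17,25,40,25,90);z("post-",3,17,-55,-40,25,90);z("arch",-45,15,-60,45,75,130)
E
python3 chk.py
```

```text
t 20.65 p [447.5  89.7 228.9] tooly -85.41 tilt [ 0.001  0.    -1.   ] w 11.9 F [-0.3  0.1 -0.3] g 0.0
neck 1088 [15.7 17.3 18.8] 51.9 -7.6
head 0
cross+y 160 [15.7 17.4 18.6] 20.5 29.0
cross-y 190 [15.8 17.3 18.7] 20.4 -46.4
board 205 [7.1 8.4 9.8] 66.0 50.1
bar 712 [ 67.2 109.  113. ] -60.5 -7.1
post+ 83 [28.6 59.7 69.9] 8.4 31.8
post- 76 [31.4 61.1 70.2] 8.4 -46.2
arch 235 [87.3 92.2 94.3] -35.2 -9.6
```

Template lies flat (top at 17.3 mm), posts through. Now to press the lever with shut fingers.

>>> move_arm(moves=[[[0.018,0,0],[0,0,0],0],[[0.018,0,0.01],[0,0,0],0],[[0.0195,0,0.025],[0,0,0],0],[[0,0,0.03],[0,0,0],0],[[0,0,0.03],[0,0,0],0],[[0,0,0.014],[0,0,0],0],[[0,0,0],[0,0,0],0],[[0,0,0],[0,0,0],0],[[0,0,0],[0,0,0],0],[[0,0,0],[0,0,0],0]])

```text
time: 21.53
ee_pos: [502.8, 94.2, 121.4]
orientation: [0.999, 0.04, 0.002, 0.0]
contact_force: [0.2, -0.6, -0.7]
width: 0.7
grip_force: 0.0
```

```bash
cat > arc.py <<'E'
import sys; from h import *
p,_=pose()
ex=np.array([.9968,.0803]);ey=np.array([-.0803,.9968]);print("file X,Y,z",(p[:2]@ex-578).round(1),(p[:2]@ey-60.7).round(1),p[2].round(1))
for t in np.arange(1.05,-.01,-.1): print(round(t,2),"X",(-32-75*np.cos(t)).round(1),"z",(47+75*np.sin(t)).round(1))
E
python3 arc.py
```

```text
t 21.5333 p [502.8  94.2 121.4] tooly -85.4 tilt [ 0.003  0.    -1.   ] w 0.7 F [ 0.2 -0.6 -0.7] g 0.0
file X,Y,z -69.2 -7.2 121.4
1.05 X -69.3 z 112.1
0.95 X -75.6 z 108.0
0.85 X -81.5 z 103.3
0.75 X -86.9 z 98.1
0.65 X -91.7 z 92.4
0.55 X -95.9 z 86.2
0.45 X -99.5 z 79.6
0.35 X -102.5 z 72.7
0.25 X -104.7 z 65.6
0.15 X -106.2 z 58.2
0.05 X -106.9 z 50.7
```

>>> move_arm(moves=[[[0,0,0.003],[0,0,0],0],[[0,0,0.003],[0,0,0],0],[[0,0,0.003],[0,0,0],0],[[-0.003,0,0.002],[0,0,0],0],[[-0.003,0,0.002],[0,0,0],0],[[-0.003,0,0.0023],[0,0,0],0],[[-0.003,0,0.0024],[0,0,0],0],[[0,0,0],[0,0,0],0],[[0,0,0],[0,0,0],0],[[0,0,0],[0,0,0],0]])

```text
time: 22.37
ee_pos: [490.0, 93.2, 104.0]
orientation: [0.999, 0.04, 0.001, -0.0]
contact_force: [-2.0, 0.2, 10.8]
width: 0.1
grip_force: 4.9
```

```bash
python3 arc.py|head -2;python3 chk.py|grep bar
```

```text
t 22.3667 p [490.   93.2 104. ] tooly -85.4 tilt [ 0.003  0.    -1.   ] w 0.1 F [-2.   0.2 10.8] g 4.9
file X,Y,z -82.0 -7.1 104.0
bar 2072 [ 60.   90.6 123.1] -63.2 -7.1
```

>>> move_arm(moves=[[[-0.0025,0,0.0029],[0,0,0],0],[[-0.0026,0,0.0027],[0,0,0],0],[[-0.0024,0,0.0029],[0,0,0],0],[[-0.0024,0,0.0029],[0,0,0],0],[[-0.0021,0,0.0031],[0,0,0],0],[[-0.0021,0,0.0031],[0,0,0],0],[[-0.0018,0,0.0033],[0,0,0],0],[[-0.0018,0,0.0033],[0,0,0],0],[[0,0,0],[0,0,0],0],[[0,0,0],[0,0,0],0]])

```text
time: 23.25
ee_pos: [469.4, 91.6, 78.0]
orientation: [0.999, 0.04, -0.002, 0.0]
contact_force: [-2.4, -0.2, 1.5]
width: 0.3
grip_force: 1.4
```

```bash
python3 arc.py|head -2
```

```text
t 23.25 p [469.4  91.6  78. ] tooly -85.39 tilt [-0.004  0.    -1.   ] w 0.3 F [-2.4 -0.2  1.5] g 1.4
file X,Y,z -102.8 -7.1 78.0
```

>>> move_arm(moves=[[[0,0,0.0035],[0,0,0],0],[[0,0,0.0035],[0,0,0],0],[[0,0,0.0035],[0,0,0],0],[[-0.0005,0,0.0035],[0,0,0],0],[[-0.0005,0,0.0035],[0,0,0],0],[[-0.0005,0,0.0035],[0,0,0],0],[[0,0,0],[0,0,0],0],[[0,0,0],[0,0,0],0],[[0,0,0],[0,0,0],0],[[0,0,0],[0,0,0],0]])

```text
time: 24.08
ee_pos: [471.2, 91.7, 57.2]
orientation: [0.999, 0.04, 0.001, -0.0]
contact_force: [1.1, 0.2, -0.2]
width: 0.5
grip_force: 0.0
```

```bash
python3 arc.py|head -2; python3 chk.py|egrep "bar|arch"
```

```text
t 24.0833 p [471.2  91.7  57.2] tooly -85.4 tilt [ 0.002  0.    -1.   ] w 0.5 F [ 1.1  0.2 -0.2] g 0.0
file X,Y,z -100.9 -7.1 57.2
bar 4031 [ 46.   52.2 114.2] -78.4 -6.8
arch 2099 [76.  81.7 84.9] -11.6 -7.5
```

>>> move_arm(moves=[[[-0.0015,0,0.001],[0,0,0],0],[[-0.0015,0,0.001],[0,0,0],0],[[0,0,0.001],[0,0,0],0],[[0,0,0.001],[0,0,0],0],[[0,0,0.001],[0,0,0],0],[[0,0,0.001],[0,0,0],0],[[0,0,0],[0,0,0],0],[[0,0,0],[0,0,0],0],[[0,0,0],[0,0,0],0],[[0,0,0],[0,0,0],0]])

```text
time: 24.97
ee_pos: [466.8, 91.4, 50.9]
orientation: [0.999, 0.04, -0.0, 0.0]
contact_force: [0.2, -0.2, 0.7]
width: 0.3
grip_force: 0.0
```

```bash
python3 arc.py|head -2
python3 - <<'E'
from h import *
# bar ends stick out either side of fingers: look in wrist & scene clouds for dark points
ex=np.array([.9968,.0803,0]);ey=np.array([-.0803,.9968,0])
m,i,d=grab("wrist");uv,P=cloud(m,d);X=P@ex-578;Y=P@ey-60.7
s=(abs(Y+7)<5)&(X>-92)&(X<-45)&(P[:,2]>30)&(P[:,2]<90);print("lever",s.sum(), np.polyfit(X[s],P[s,2],1) if s.sum()>5 else 0)
for x0 in range(-95,-40,8):
    t=s&(abs(X-x0)<4); print(x0,t.sum(),np.median(P[t,2]).round(1) if t.any() else '')
for y0 in(32,-47):
    for x0 in range(-40,16,8):
        t=(abs(Y-y0)<5)&(abs(X-x0)<4)&(P[:,2]>60)&(P[:,2]<110);print(y0,x0,t.sum(),np.median(P[t,2]).round(1) if t.any() else '')
E
```

```text
t 24.9667 p [466.8  91.4  50.9] tooly -85.4 tilt [-0.001  0.    -1.   ] w 0.3 F [ 0.2 -0.2  0.7] g 0.0
file X,Y,z -105.3 -7.1 50.9
lever 1658 [-0.04764153 43.24468758]
-95 33 47.5
-87 275 47.4
-79 273 47.0
-71 281 46.6
-63 283 46.2
-55 285 45.9
-47 228 45.5
32 -40 19 61.4
32 -32 225 68.8
32 -24 232 77.5
32 -16 268 80.8
32 -8 245 82.5
32 0 243 81.0
32 8 252 75.0
-47 -40 22 61.4
-47 -32 224 68.9
-47 -24 238 77.4
-47 -16 261 80.7
-47 -8 249 82.5
-47 0 242 81.0
-47 8 256 74.5
```

Lever follows, at about 0.05 rad. Final millimetres in small steps.

>>> move_arm(moves=[[[0,0,0.0005],[0,0,0],0],[[0,0,0.0005],[0,0,0],0],[[0,0,0.0005],[0,0,0],0],[[0,0,0.0005],[0,0,0],0],[[0,0,0.0005],[0,0,0],0],[[0,0,0.0005],[0,0,0],0],[[0,0,0],[0,0,0],0],[[0,0,0],[0,0,0],0],[[0,0,0],[0,0,0],0],[[0,0,0],[0,0,0],0]])

```text
time: 25.85
ee_pos: [467.3, 91.4, 48.1]
orientation: [0.999, 0.04, 0.0, 0.0]
contact_force: [0.0, -0.5, 0.0]
width: 0.5
grip_force: 0.0
```

>>> move_arm(moves=[[[0,0,0.0003],[0,0,0],0],[[0,0,0],[0,0,0],0],[[0,0,0.0003],[0,0,0],0],[[0,0,0],[0,0,0],0],[[0,0,0],[0,0,0],0],[[0,0,0],[0,0,0],0],[[0,0,0],[0,0,0],0],[[0,0,0],[0,0,0],0],[[0,0,0],[0,0,0],0],[[0,0,0],[0,0,0],0]])

```text
time: 26.68
ee_pos: [467.2, 91.4, 47.4]
orientation: [0.999, 0.04, 0.0, 0.0]
contact_force: [0.1, 0.3, 0.3]
width: 0.3
grip_force: 0.1
```

>>> move_arm(moves=[[[0,0,0.0002],[0,0,0],0],[[0,0,0],[0,0,0],0],[[0,0,0.0002],[0,0,0],0],[[0,0,0],[0,0,0],0],[[0,0,0],[0,0,0],0],[[0,0,0],[0,0,0],0],[[0,0,0],[0,0,0],0],[[0,0,0],[0,0,0],0],[[0,0,0],[0,0,0],0],[[0,0,0],[0,0,0],0]])

```text
time: 27.52
ee_pos: [467.1, 91.4, 47.0]
orientation: [0.999, 0.04, 0.0, 0.0]
contact_force: [0.3, -0.2, 0.7]
width: 0.1
grip_force: 0.1
```

>>> move_arm(moves=[[[0,0,0.0002],[0,0,0],0],[[0,0,0],[0,0,0],0],[[0,0,0.0002],[0,0,0],0],[[0,0,0],[0,0,0],0],[[0,0,0],[0,0,0],0],[[0,0,0],[0,0,0],0],[[0,0,0],[0,0,0],0],[[0,0,0],[0,0,0],0],[[0,0,0],[0,0,0],0],[[0,0,0],[0,0,0],0]])

```text
time: 28.35
ee_pos: [467.1, 91.4, 46.7]
orientation: [0.999, 0.04, 0.0, 0.0]
contact_force: [-0.4, -0.4, 2.9]
width: 0.3
grip_force: 1.0
```

```bash
cat > lev.py <<'E'
from h import *
ex=np.array([.9968,.0803,0]);ey=np.array([-.0803,.9968,0])
pose();m,i,d=grab("wrist");uv,P=cloud(m,d);X=P@ex-578;Y=P@ey-60.7
s=(abs(Y+7)<5)&(X>-88)&(X<-45)&(P[:,2]>30)&(P[:,2]<90);print("lever",np.polyfit(X[s],P[s,2],1))
E
python3 lev.py
```

```text
t 28.35 p [467.1  91.4  46.7] tooly -85.4 tilt [ 0.  0. -1.] w 0.3 F [-0.4 -0.4  2.9] g 1.0
lever [4.16045990e-03 4.47891037e+01]
```

>>> move_arm(moves=[[[0,0,0.0002],[0,0,0],0],[[0,0,0],[0,0,0],0],[[0,0,0],[0,0,0],0],[[0,0,0],[0,0,0],0],[[0,0,0],[0,0,0],0],[[0,0,0],[0,0,0],0],[[0,0,0],[0,0,0],0],[[0,0,0],[0,0,0],0],[[0,0,0],[0,0,0],0],[[0,0,0],[0,0,0],0]])

```text
time: 29.23
ee_pos: [467.1, 91.4, 46.5]
orientation: [0.999, 0.04, 0.0, -0.0]
contact_force: [-1.6, -0.4, 2.9]
width: 0.1
grip_force: 1.6
```

>>> move_arm(moves=[[[0,0,0.0002],[0,0,0],0],[[0,0,0],[0,0,0],0],[[0,0,0],[0,0,0],0],[[0,0,0.0002],[0,0,0],0],[[0,0,0],[0,0,0],0],[[0,0,0],[0,0,0],0],[[0,0,0],[0,0,0],0],[[0,0,0],[0,0,0],0],[[0,0,0],[0,0,0],0],[[0,0,0],[0,0,0],0]])

```text
time: 30.07
ee_pos: [467.1, 91.4, 46.1]
orientation: [0.999, 0.04, -0.0, 0.0]
contact_force: [-1.0, 0.2, 5.2]
width: 0.0
grip_force: 2.6
```

>>> move_arm(moves=[[[0,0,0.0002],[0,0,0],0],[[0,0,0],[0,0,0],0],[[0,0,0],[0,0,0],0],[[0,0,0.0002],[0,0,0],0],[[0,0,0],[0,0,0],0],[[0,0,0],[0,0,0],0],[[0,0,0],[0,0,0],0],[[0,0,0],[0,0,0],0],[[0,0,0],[0,0,0],0],[[0,0,0],[0,0,0],0]])

```text
time: 30.9
ee_pos: [467.1, 91.4, 45.8]
orientation: [0.999, 0.04, 0.0, 0.0]
contact_force: [-0.9, 0.1, 6.9]
width: 0.6
grip_force: 3.2
```

>>> move_arm(moves=[[[0,0,0.0003],[0,0,0],0],[[0,0,0],[0,0,0],0],[[0,0,0.0003],[0,0,0],0],[[0,0,0],[0,0,0],0],[[0,0,0],[0,0,0],0],[[0,0,0],[0,0,0],0],[[0,0,0],[0,0,0],0],[[0,0,0],[0,0,0],0],[[0,0,0],[0,0,0],0],[[0,0,0],[0,0,0],0]])

```text
time: 31.73
ee_pos: [467.0, 91.4, 45.5]
orientation: [0.999, 0.04, 0.0, 0.0]
contact_force: [-2.2, 0.4, 7.8]
width: 0.2
grip_force: 4.2
```

>>> move_arm(moves=[[[0,0,-0.002],[0,0,0],0],[[0,0,-0.005],[0,0,0],0],[[0,0,-0.02],[0,0,0],0],[[0,0,-0.04],[0,0,0],0],[[0,0,-0.04],[0,0,0],0],[[0,0,-0.04],[0,0,0],0],[[-0.02,0,-0.03],[0,0,0],0],[[0,0,0],[0,0,0],0],[[0,0,0],[0,0,0],0],[[0,0,0],[0,0,0],0]])

```text
time: 32.57
ee_pos: [446.9, 89.8, 221.3]
orientation: [0.999, 0.04, -0.0, 0.0]
contact_force: [-0.6, 0.9, -0.8]
width: 0.3
grip_force: 0.0
```

```bash
python3 lev.py; python3 chk.py
python3 - <<'E'
from h import *
ex=np.array([.9968,.0803,0]);ey=np.array([-.0803,.9968,0])
m,i,d=grab("wrist");uv,P=cloud(m,d);X=P@ex-578;Y=P@ey-60.7
for y0 in(32,-47):
    t=(abs(Y-y0)<8)&(abs(X-10)<6)&(P[:,2]>60);print("arch tip",t.sum(),np.percentile(P[t,2],[5,50,95]),X[t].max())
E
```

```text
t 32.5667 p [446.9  89.8 221.3] tooly -85.4 tilt [-0.  0. -1.] w 0.3 F [-0.6  0.9 -0.8] g 0.0
lever [8.23076531e-03 4.51269692e+01]
t 32.6167 p [446.6  89.7 220.6] tooly -85.4 tilt [-0.002 -0.    -1.   ] w 0.1 F [0.7 0.4 0.4] g 0.0
neck 1005 [15.7 17.3 18.8] 49.7 -8.0
head 0
cross+y 138 [15.8 17.3 19. ] 20.4 27.5
cross-y 167 [15.7 17.3 18.5] 20.4 -45.4
board 143 [ 6.8  8.4 10.1] 63.7 50.6
bar 967 [43.  44.7 47.2] -78.2 -6.9
post+ 112 [28.7 65.4 80.1] 7.8 31.8
post- 106 [29.4 68.5 80.2] 7.7 -46.0
arch 461 [75.4 79.6 82.7] -9.5 -4.8
arch tip 56 [61.18577138 74.97109745 79.45361524] 12.004821016662504
arch tip 56 [62.46892136 74.59974444 79.19254236] 12.266513920248485
```

Lever is at 0, the arches reach the post tops, the template is flat and the robot is clear.

```bash
python3 -c "
from workcell import env
print(env.finish_job())"
```

```text
the job is handed in; nothing more can be done
None
```

The job is done and handed in at about 33 s: template flat on the board over both posts, lever at 0 and arches shut over the posts; the highest force I read on the file was about 11 N, with readings only at the end of each move.

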